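# Riddle the steel balls and pick the oversize one off the bars

## Robot

A 7-joint arm with a two-finger parallel gripper is mounted at the origin on a cart in front of the work surface, level with it; the furniture and walls round the work are solid. World frame = base frame: x ahead of the robot, y to its left, z up, the work surface at z = 0. Lengths are in m, angles in rad, forces in N, time in s.
With the tool pointing down it reaches from about 0.35 to 0.9 m from the base axis. Payload 19.9 kg.
Tool frame: the origin (TCP) lies between the finger pads; the fingertips stand 19 mm ahead of it and the grasp point (between the pads) is the TCP; z points along the fingers, y is the line along which they close (so a half turn about z gives the same grasp; the last joint's range is limited). The gripper opens to 94 mm and grips with 3 to 60 N. Pads are 16 mm wide; open, the fingers measure 119 mm over their backs; the gripper's body (75 mm by 177 mm) begins 78 mm behind the grasp point.
Start: joints at [-1.353, 0.417, -0.01, 1.614, 0.005, 1.111, -0.053], TCP at [0.161, 0.604, 0.193] pointing down, gripper open.
Joint ranges: [-2.81, 2.81], [-0.39, 2.02], [-1.27, 1.25], [0.06, 2.57], [-1.19, 4.33], [0.19, 2], [-2.82, 2.82]. Speed limits (rad/s): [1.89, 1.89, 2.39, 2.39, 3.01, 3.01, 3.01].

## Interface

Orientations are given as a 3x3 rotation matrix whose columns are the frame's x, y, z axes.
In Python, from rig import robot gives the robot as it stands. Calls block until the motion is done:
- robot.move_ptp(position, orientation): joint-space move of the TCP to a pose.
- robot.move_linear(position, velocity=0.15, frame=None, threshold=None): straight line of the TCP; frame=None keeps the orientation; velocity is the mean speed in m/s. With threshold (N) it stops when the force on the tool has changed by that much, and returns True; else False.
- robot.goto_joints(angles): joint-space move.
- robot.gripper_to(opening): finger opening in m; the grip force is fixed at half the most; returns when the fingers have stopped.
- robot.pause(seconds).
- robot.ik(position, orientation): joint angles nearest the present ones, or None.
- robot.get_state(): the state.
- robot.grab_frame(name): name is "scene" or "top" or "wrist"; returns the picture (384x512x3 uint8, red, green, blue); there is no depth.
- robot.camera_info(name): a dict with "fx", "fy", "cx", "cy" (pixels), "dist" ([k1, k2, p1, p2, k3] as OpenCV has them; the pictures are not rectified), "rvec" (rotation vector, rad) and "tvec" (3), from world to camera coordinates, as OpenCV has them. Camera axes: x right, y down, z forward; pixel columns grow to the right and rows downward; lengths in m; the calibration is good to about 2 mm. A picture is of the moment at which its call begins: read the wrist's pose just before it. camera_info takes no time and is no camera call; for the wrist camera it gives the pose at the moment of the call.
A pose or a line that the arm cannot do raises robot.PlanningError and nothing moves.
- robot.sign_off(): hands the job in; it is judged then, once.
The state is a dict: "time": time; "qpos": joint angles; "joint_vel": joint speeds; "effort": joint torques, N m; "ee_pos": TCP position; "tool_rot": TCP orientation; "force": force on the tool from outside, world axes, zero at the start; "moment": the same for the moment, N m; "opening": finger opening in m; "grasp_force": force on a finger pad.
Only numpy, scipy, OpenCV 4.12 (cv2) and the standard library are available. Lean on these libraries where they do the work, as an engineer would, in place of code of your own. Each camera call takes 0.05 s, during which the arm holds its last target. There are 200 camera calls.

## Task

Raise the handle of the hinged metal pan so that its steel balls tip onto the bar grate of the wooden riddle box: the two small balls drop through the bars and the big one stays on top. Let the pan down again, then pick the big ball off the bars and put it in the open bowl, leaving the bowl standing upright.

Things in the scene. Friction and masses are not known exactly. Their poses are not given: they have to be found in the camera images.
- riddle: Plywood riddle box fixed to the table, 126 x 144 mm. Origin: centre of its underside. x points along the bars, away from the pan, y across them. Four 6 mm steel bars at y = +-13, +-39 mm, tops at z = 45, clear gaps 20 mm. Inside: x +-55, y +-62, floor z = 5 mm. Side rims reach z = 54, the backstop (x = 55) 70, the pan's side 52 mm. The pan is on the side at the robot's right.
- pan (a joint): Tilt of the aluminium pan (78 wide, 84 long, sides 25 mm), rad: 0 down, max 1.2. Hinge axis along riddle y at riddle x = -72, z = 62 mm; the pan runs from it to -x and is open at the grate. At 0 the floor leans 0.1 rad back, holding the balls at the back; raised above 0.15 they roll out, at 0.5 all are out within a second. Light (3 N at the handle); sinks back when let go.
- pan_handle (a point): Middle of the handle: round steel bar, 9 mm thick, 75 mm long, along riddle y, 30 mm clear behind the pan's back wall. Pan down: riddle x = -189, y = 0, z = 83 mm; it swings up and towards +x about the hinge on a 119 mm radius. Pinch from above, fingers closing along riddle x; it turns between the fingers as it swings. Axes: the pan's.
- ball_big_center (a point): Centre of the big plain steel ball, 40 mm diameter, 0.25 kg, in the pan at the start. On the bars it lies in a groove between two bars, centre about 61 mm above the table, often near the backstop; pick it from above with the fingers closing along riddle y, fingertips not below the bar tops. Axes mean nothing.
- ball_a_center (a point): Centre of a small plain steel ball, 14 mm diameter, in the pan at the start. Under the bars its centre is 12 mm above the table. Axes mean nothing.
- ball_b_center (a point): Centre of the other small plain steel ball, 14 mm diameter, in the pan at the start. Axes mean nothing.
- dish: Open round bowl with dull green glaze, 100 mm across and 43 mm high, loose on the table at the robot's left, 0.14 kg. Origin: centre of its underside. Hollow 90 mm wide at the rim, 40 mm at the inner floor (9 mm up); the big ball lies in it, centre about 30 mm up. Clutter up to 180 mm tall stands between it and the riddle: carry the ball over at 300 mm.

How it is judged:
By the outcome, as a careful person would: the job done as asked, in the order asked, and still so for the second after the job is handed in, with the robot touching nothing.
It also fails if it takes over 59 s, if anything falls off the work surface, if the arm or the gripper's body presses on something with over 40 N, if the wrist force passes 120 N, or if a joint passes its speed limit or range.

## Working session

There is one attempt and no reset: what is moved stays moved. The work goes in short steps, each a Python script; the robot and the scene stay as the last script left them, time stands still between calls to the robot, and variables do not carry over. Pictures are saved under pics/ and viewed, at most 10 in all, crops included, and the job is handed in when it is done.

```bash
ls; mkdir -p pics; python3 - <<'E'
from rig import robot
import cv2,numpy as np
for n in("scene","top"):
    im=robot.grab_frame(n); cv2.imwrite(f"pics/{n}0.png",im[:,:,::-1])
    c=robot.camera_info(n); R=cv2.Rodrigues(np.array(c["rvec"],float))[0]; print(n,c, -R.T@np.array(c["tvec"]).ravel())
s=robot.get_state(); print(s["time"],s["ee_pos"],s["tool_rot"],s["opening"])
E
```

```text
pics
scene {'fx': 349.5497576593364, 'fy': 349.5497576593364, 'cx': 256.70773571567184, 'cy': 196.18412173175895, 'dist': array([-0.08046915,  0.        ,  0.        ,  0.        ,  0.        ]), 'rvec': array([ 2.32423767, -0.67291277,  0.26279305]), 'tvec': array([-0.36608835,  0.24551041,  0.96142842])} [ 0.05892268 -0.58858369  0.87677705]
top {'fx': 497.68219654752056, 'fy': 497.68219654752056, 'cx': 262.6858025661645, 'cy': 193.6725058462177, 'dist': array([-0.17172816,  0.        ,  0.        ,  0.        ,  0.        ]), 'rvec': array([ 2.17234047, -2.17132973,  0.10318765]), 'tvec': array([0.00885698, 0.44352359, 1.41731052])} [0.30581983 0.0077174  1.45326371]
0.1 [0.16047155 0.60368028 0.19280404] [[-9.66446383e-01  2.56868353e-01 -1.94174564e-04]
 [ 2.56868411e-01  9.66445789e-01 -1.07503686e-03]
 [-8.84837571e-05 -1.08884279e-03 -9.99999403e-01]] 0.09386138867690343
```

View pics/scene0.png

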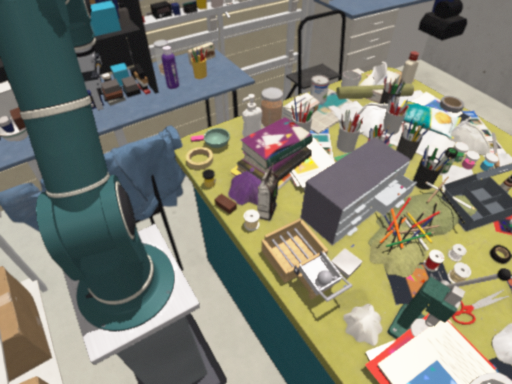

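View pics/top0.png

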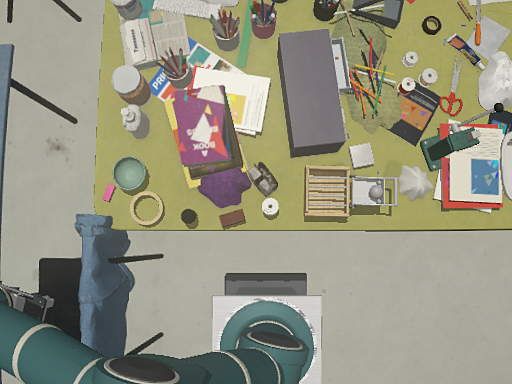

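The riddle is at about (327,192) in the top view with the pan to its right (handle near x=397). The bowl is at (130,174), with books between them. I'll enlarge these regions.

```bash
python3 - <<'E'
import cv2,numpy as np
t=cv2.imread("pics/top0.png"); s=cv2.imread("pics/scene0.png")
a=cv2.resize(t[155:230,295:410],None,fx=6.5,fy=6.5,interpolation=cv2.INTER_CUBIC)[:300*2]
cv2.imwrite("pics/c1.png",a)
b=cv2.resize(s[215:310,255:360],None,fx=6,fy=6,interpolation=cv2.INTER_CUBIC)
cv2.imwrite("pics/c2.png",b)
E
```

```text
(no output)
```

View pics/c1.png

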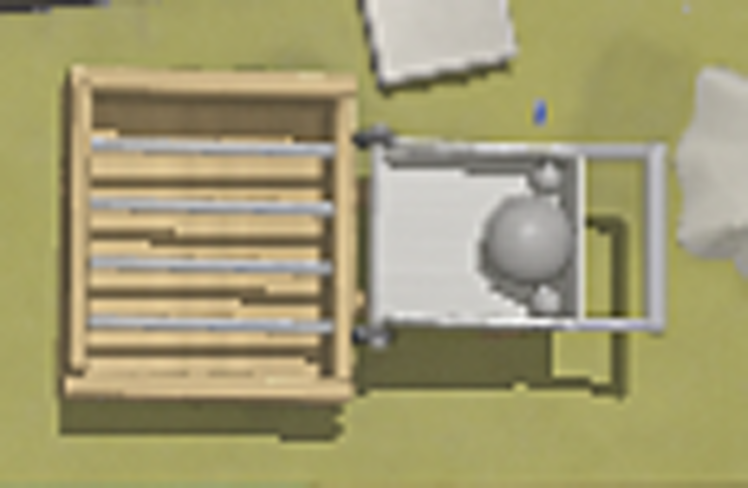

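View pics/c2.png

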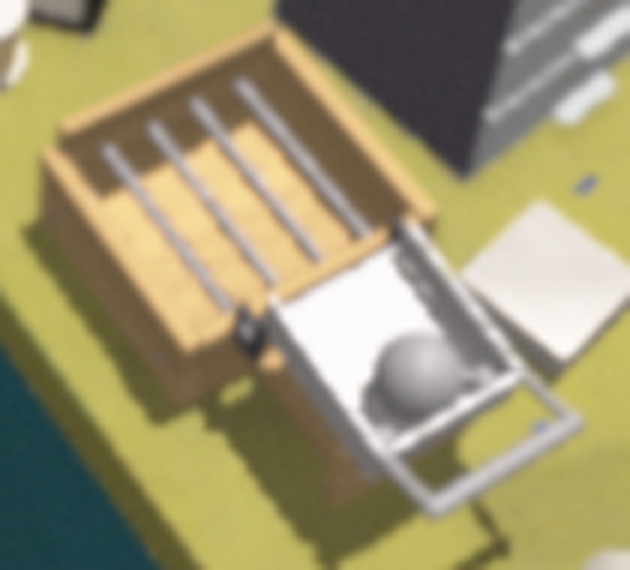

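Top crop: bars run left to right at rows 145–326, and the handle is at column about 655 with rows 145–330. The ball is in the pan at (530,238). Scene crop: handle ends are at (575,425) and (432,503). Next I compute positions.

```bash
cat >h.py <<'E'
from rig import robot
import cv2,numpy as np
def ray(n,uv,c=None):
    c=c or robot.camera_info(n)
    K=np.array([[c["fx"],0,c["cx"]],[0,c["fy"],c["cy"]],[0,0,1]])
    R=cv2.Rodrigues(np.array(c["rvec"],float))[0]
    p=cv2.undistortPoints(np.array(uv,float).reshape(-1,1,2),K,np.array(c["dist"])).reshape(-1,2)
    return -R.T@np.array(c["tvec"]).ravel(), np.c_[p,np.ones(len(p))]@R
def plane(n,uv,z,c=None):
    o,d=ray(n,uv,c); return o+d*((z-o[2])/d[:,2])[:,None]
def tri(a,b):
    out=[]
    for (o1,d1),(o2,d2) in zip(a,b):
        d1=d1/np.linalg.norm(d1);d2=d2/np.linalg.norm(d2)
        s=np.linalg.lstsq(np.c_[d1,-d2],o2-o1,rcond=None)[0]
        p,q=o1+s[0]*d1,o2+s[1]*d2; out.append(np.r_[(p+q)/2,np.linalg.norm(p-q)])
    return np.array(out)
E
cat >m.py <<'E'
from h import *
np.set_printoptions(precision=4,suppress=True)
T=lambda p:(np.array(p,float)+.5)/6.5-.5+[295,155]
S=lambda p:(np.array(p,float)+.5)/6-.5+[255,215]
print("barsL",plane("top",T([[92,145],[92,204],[92,263],[92,322]]),.045))
print("barsR",plane("top",T([[330,152],[330,209],[330,268],[330,326]]),.045))
print("rim R corners z54",plane("top",T([[355,76],[351,398]]),.054))
print("rim near-left",plane("top",T([[66,395]]),.054))
print("handle z83",plane("top",T([[656,147],[656,328]]),.083))
to,td=ray("top",T([[656,147],[656,328]])); so,sd=ray("scene",S([[575,423],[433,504]]))
print("handle tri",tri([(to,d) for d in td],[(so,d) for d in sd]))
t=cv2.imread("pics/top0.png"); hsv=cv2.cvtColor(t,cv2.COLOR_BGR2HSV)
m=cv2.inRange(hsv,(60,40,40),(90,255,255)); m[:, :100]=0;m[:,165:]=0;m[:145]=0;m[205:]=0
cs=max(cv2.findContours(m,0,1)[0],key=cv2.contourArea)
e=cv2.fitEllipse(cs); print(e,plane("top",[e[0]],.043))
p=plane("top",cs.reshape(-1,2),.043); print(p.min(0),p.max(0))
E
python3 m.py
```

```text
barsL [[ 0.4895 -0.1225  0.045 ]
 [ 0.4634 -0.1222  0.045 ]
 [ 0.4374 -0.122   0.045 ]
 [ 0.4115 -0.1218  0.045 ]]
barsR [[ 0.4866 -0.2278  0.045 ]
 [ 0.4613 -0.2273  0.045 ]
 [ 0.4352 -0.2269  0.045 ]
 [ 0.4097 -0.2266  0.045 ]]
rim R corners z54 [[ 0.5191 -0.238   0.054 ]
 [ 0.3776 -0.2339  0.054 ]]
rim near-left [[ 0.3791 -0.1094  0.054 ]]
handle z83 [[ 0.4843 -0.3642  0.083 ]
 [ 0.4058 -0.3622  0.083 ]]
handle tri [[ 0.4827 -0.3622  0.0879  0.0022]
 [ 0.4052 -0.3593  0.0943  0.0005]]Traceback (most recent call last):
  File "m.py", line 15, in <module>
    e=cv2.fitEllipse(cs); print(e,plane("top",[e[0]],.043))
cv2.error: OpenCV(4.12.0) /io/opencv/modules/imgproc/src/shapedescr.cpp:361: error: (-201:Incorrect size of input array) There should be at least 5 points to fit the ellipse in function 'fitEllipseNoDirect'
```

```bash
cat >m2.py <<'E'
from h import *
np.set_printoptions(precision=4,suppress=True)
t=cv2.imread("pics/top0.png"); hsv=cv2.cvtColor(t,cv2.COLOR_BGR2HSV); print(hsv[174,115:148:4].tolist())
s=cv2.imread("pics/scene0.png")
m=cv2.inRange(hsv,(55,30,30),(95,255,255)); m[:, :105]=0;m[:,155:]=0;m[:150]=0;m[200:]=0
cs=np.vstack(cv2.findContours(m,0,1)[0]); e=cv2.fitEllipse(cv2.convexHull(cs)); print(e,plane("top",[e[0]],.043))
p=plane("top",cs.reshape(-1,2),.043); print(p.min(0),p.max(0))
a=cv2.resize(t[130:165,270:360],None,fx=6,fy=6); b=cv2.resize(s[150:250,290:390],None,fx=6,fy=6)[:600]
c=cv2.resize(t[148:200,100:160],(240,208)); w=np.zeros((600,790,3),np.uint8)
w=np.zeros((600,795,3),np.uint8); w[:210,:540]=a; w[215:215+208,:240]=c
b=cv2.resize(s[150:250,290:390],(390,390)); w[210:600,400:790]=b; cv2.imwrite("pics/c3.png",w)
E
python3 m2.py
```

```text
[[53, 36, 112], [64, 36, 149], [64, 35, 160], [65, 33, 179], [67, 37, 178], [67, 37, 171], [65, 37, 164], [63, 35, 147], [28, 104, 103]]
((128.75157165527344, 172.7428436279297), (32.635501861572266, 33.55752182006836), 13.949849128723145) [[0.5022 0.3971 0.043 ]]
[0.4548 0.3488 0.043 ] [0.5485 0.4446 0.043 ]
```

View pics/c3.png

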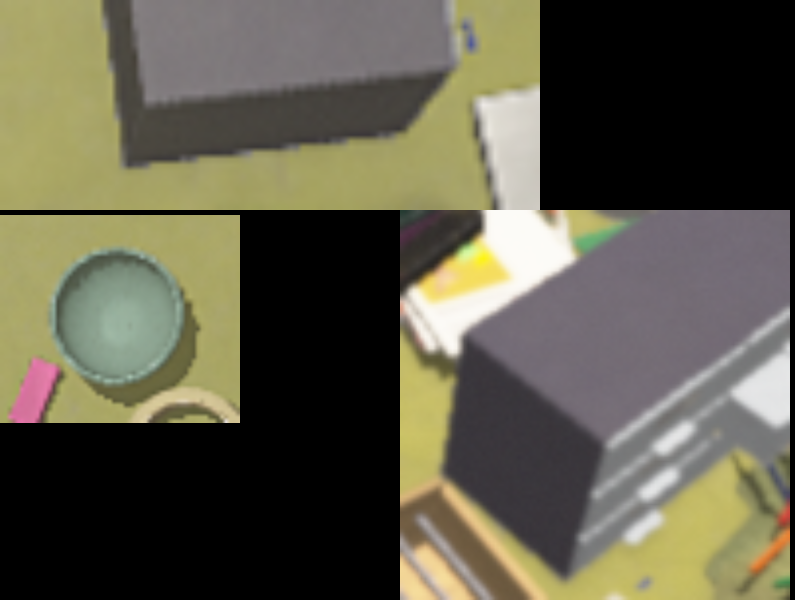

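```bash
python3 - <<'E'
from h import *
np.set_printoptions(precision=4,suppress=True)
to,td=ray("top",[[294,147],[345.8,140.8]]);so,sd=ray("scene",[[306.5,181.3],[343,209.5]])
print(tri([(to,d) for d in td],[(so,d) for d in sd]))
print(plane("top",[[290.6,157.3],[337,152]],0))
ux=np.array([.022,1,0]);ux/=np.linalg.norm(ux);uy=np.array([-ux[1],ux[0],0])
O=np.array([.4493,-.1727,0])
z=np.array([0,0,-1.])
print("handle",O-.189*ux)
st=robot.get_state()
for y in(ux,-ux):
    R=np.c_[np.cross(y,z),y,z]
    for t in((-.189,.13),(-.189,.088),(-.157,.15)): print(t,robot.ik(O+ux*t[0]+[0,0,t[1]],R))
for y in(uy,-uy):
    R=np.c_[np.cross(y,z),y,z]; print("ball",robot.ik(O+ux*.035+[0,0,.066],R), robot.ik([.502,.396,.1],R))
E
```

```text
[[ 0.5527 -0.0735  0.1718  0.0022]
 [ 0.5691 -0.2098  0.1737  0.0015]]
[[ 0.5537 -0.0734  0.    ]
 [ 0.5701 -0.2117  0.    ]]
handle [ 0.4451 -0.3617  0.    ]
(-0.189, 0.13) [-0.0701  0.566   0.9441  1.828  -0.533   1.0252  2.6375]
(-0.189, 0.088) [ 0.0069  0.5898  0.832   1.8566 -0.5363  0.9353  2.6345]
(-0.157, 0.15) [-0.1943  0.5334  1.033   1.8592 -0.5264  1.0534  2.5993]
(-0.189, 0.13) [-0.1479  0.6418  1.0838  1.83   -0.6455  1.0746 -0.4098]
(-0.189, 0.088) [-0.1381  0.724   1.0819  1.8603 -0.7488  1.0332 -0.3334]
(-0.157, 0.15) [-0.2237  0.5626  1.0857  1.8598 -0.5677  1.0707 -0.5061]
ball [-0.6291  0.5692  1.0861  2.1215 -0.6827  0.857  -2.2913] [-0.5595  0.5477 -0.2142  1.6499  0.1356  0.9586  2.2982]
ball [-0.5506  0.4975  0.9639  2.1198 -0.573   0.8082  0.7488] [-0.966   0.5598  0.3447  1.6655 -0.2216  0.955  -0.5633]
```

```bash
cat >>h.py <<'E'
np.set_printoptions(precision=4,suppress=True)
ux=np.array([.022,1,0]);ux/=np.linalg.norm(ux);uy=np.array([-ux[1],ux[0],0])
O=np.array([.4493,-.1727,0]); Z=np.array([0,0,-1.])
def rot(y): return np.c_[np.cross(y,Z),y,Z]
def P(x,y,z): return O+ux*x+uy*y+[0,0,z]
E
python3 - <<'E'
from h import *
s=robot.get_state(); p=s["ee_pos"]
robot.move_linear([p[0],p[1],.33],velocity=.3)
robot.move_ptp(P(-.189,0,.33),rot(-ux))
robot.gripper_to(.03)
robot.move_linear(P(-.189,0,.17),velocity=.2)
c=robot.camera_info("wrist"); im=robot.grab_frame("wrist"); cv2.imwrite("pics/w1.png",im[:,:,::-1])
np.save("c1.npy",c,allow_pickle=True)
s=robot.get_state(); print(s["time"],s["ee_pos"],s["opening"],s["force"],s["qpos"])
K=np.array([[c["fx"],0,c["cx"]],[0,c["fy"],c["cy"]],[0,0,1]])
pts=np.array([P(-.189,0,.083),P(-.189,.0375,.083),P(-.189,-.0375,.083)])
print(cv2.projectPoints(pts,c["rvec"],c["tvec"],K,c["dist"])[0].reshape(-1,2))
E
```

```text
6.2917 [ 0.4456 -0.3621  0.1712] 0.02996711123502747 [-0.736  -0.7304  0.8101] [-0.0976  0.514   0.9771  1.7913 -0.4774  1.0927 -0.546 ]
[[256.5889 190.0131]
 [256.6197 225.9368]
 [256.5582 151.5485]]
```

View pics/w1.png

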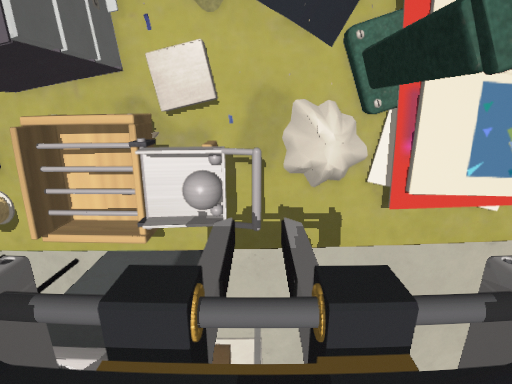

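The wrist view shows the handle bar at column 257, rows 150–226, within 2 px of the prediction. The pan wall is at column 226 and the crumpled paper starts at column 282, so I can descend.

```bash
python3 - <<'E'
from h import *
hit=robot.move_linear(P(-.189,.006,.086),velocity=.08,threshold=10)
robot.gripper_to(.0); s=robot.get_state(); print(hit,s["time"],s["ee_pos"],s["opening"],s["grasp_force"],s["force"])
if not hit and s["opening"]>.006:
    a0=np.arctan2(21,117)
    def arc(th,v): a=a0+th; robot.move_linear(P(-.072-.119*np.cos(a),.006,.065+.119*np.sin(a)),velocity=v)
    for th in(.2,.4,.6): arc(th,.06)
    s=robot.get_state(); print(s["force"],s["opening"],s["ee_pos"])
    robot.pause(1.5)
    cv2.imwrite("pics/t2.png",robot.grab_frame("top")[:,:,::-1]); cv2.imwrite("pics/s2.png",robot.grab_frame("scene")[:,:,::-1])
    print(robot.get_state()["time"])
a=cv2.resize(cv2.imread("pics/t2.png")[150:225,295:415],(480,300),interpolation=2);b=cv2.resize(cv2.imread("pics/s2.png")[205:305,250:360],(330,300),interpolation=2)
cv2.imwrite("pics/v2.png",cv2.resize(np.hstack([a,b]),(800,296)))
E
```

```text
False 8.1083 [ 0.4392 -0.3615  0.086 ] 0.0002901822801563748 0.0 [-0.1278  0.1841  0.2536][ WARN:0@2.072] global loadsave.cpp:275 findDecoder imread_('pics/t2.png'): can't open/read file: check file path/integrity
Traceback (most recent call last):
TypeError: 'NoneType' object is not subscriptable
```

```bash
python3 - <<'E'
from h import *
a=robot.grab_frame("wrist")[:,:,::-1];b=robot.grab_frame("scene")[200:310,255:375,::-1]
w=np.hstack([cv2.resize(a[100:340,150:380],(400,417)),cv2.resize(b,(400,417),interpolation=2)])
cv2.imwrite("pics/w3.png",w); s=robot.get_state(); print(s["tool_rot"],s["force"])
E
```

```text
[[ 0.9998 -0.022  -0.    ]
 [-0.022  -0.9998  0.    ]
 [-0.     -0.     -1.    ]] [ 0.0566 -1.0098 -0.5485]
```

View pics/w3.png

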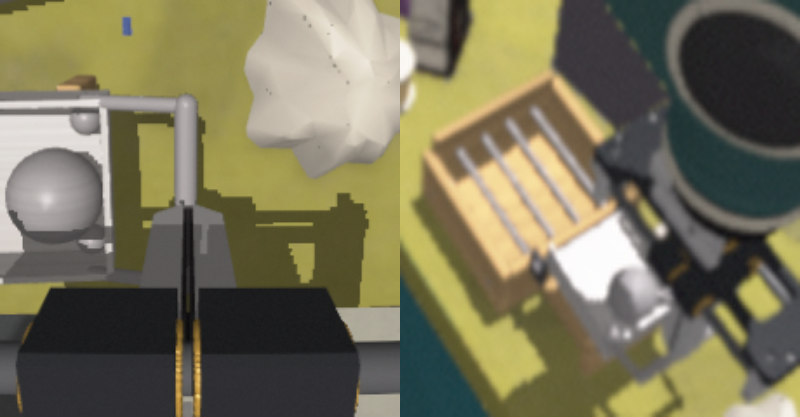

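The wrist view shows the closed fingers with the handle at column 187, apparently not between them. I'll triangulate the handle's far end from the two wrist poses.

```bash
python3 - <<'E'
from h import *
c1=np.load("c1.npy",allow_pickle=True).item(); c2=robot.camera_info("wrist")
o1,d1=ray("",[[257,150]],c1); o2,d2=ray("",[[257.5,156]],c2)
print(tri([(o1,d1[0])],[(o2,d2[0])]),o1,o2)
K=np.array([[c2["fx"],0,c2["cx"]],[0,c2["fy"],c2["cy"]],[0,0,1]])
s=robot.get_state(); t=s["ee_pos"]
f=lambda p,c:cv2.projectPoints(np.array(p,float),c["rvec"],c["tvec"],K,c["dist"])[0].reshape(-1,2)
print("tip",f([t+[0.008,0,-.019]],c2), "handle end z 60..110",f([P(-.189,-.0375,z) for z in(.06,.083,.1,.12)],c2),"w1",f([P(-.189,-.0375,z) for z in(.06,.083,.1,.12)],c1))
# handle width in picture w1 -> distance
a=cv2.cvtColor(cv2.imread("pics/w1.png"),6); print(a[175,240:275])
E
```

```text
[[ 0.4761 -0.3627  0.0241  0.0001]] [ 0.522  -0.3639  0.3625] [ 0.5159 -0.3634  0.2774]
tip [[256.8805 203.8596]] handle end z 60..110 [[257.109  154.7845]
 [257.0773 160.0952]
 [257.0489 164.8654]
 [257.0081 171.7284]] w1 [[256.6012 148.3652]
 [256.5582 151.5485]
 [256.5218 154.2471]
 [256.4727 157.8874]]
[158 157 156 157 156 157 155 153 154 154 153 136 136 155 170 177 177 170
 163 150 127  85  77  77 141 153 151 152 152 152 151 153 154 151 152]
```

```bash
python3 - <<'E'
from h import *
s=robot.get_state();p=s["ee_pos"]; print(s["time"],s["force"])
h=robot.move_linear([p[0],p[1],.064],velocity=.03,threshold=4)
s=robot.get_state(); print(h,s["time"],s["ee_pos"],s["force"])
robot.pause(.1)
cv2.imwrite("pics/w4.png",robot.grab_frame("wrist")[90:350,130:390,::-1])
E
```

```text
8.2083 [ 0.0566 -1.0098 -0.5485]
True 8.675 [ 0.4393 -0.3617  0.0751] [-1.7543  4.4032 15.0608]
```

```bash
python3 - <<'E'
import cv2
cv2.imwrite("pics/w4b.png",cv2.resize(cv2.imread("pics/w4.png"),(590,590),interpolation=2))
E
```

```text
(no output)
```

View pics/w4b.png

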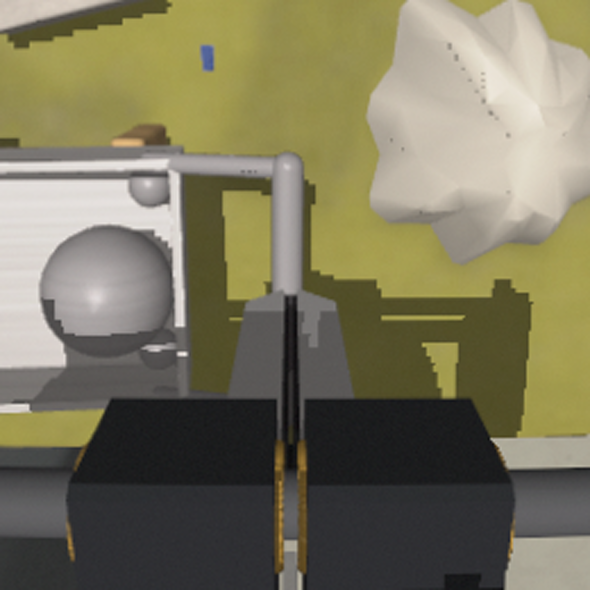

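Pressing down with closed fingers met something solid at TCP z=0.075, so the fingertips seem to sit on top of the handle. Contact puts the handle lower than I assumed, so I'll open, straddle it about 13 mm lower and grip.

```bash
python3 - <<'E'
from h import *
s=robot.get_state();print(s["force"],s["moment"],s["ee_pos"],s["qpos"])
p=s["ee_pos"]
robot.move_linear([p[0],p[1],.079],velocity=.05)
robot.gripper_to(.03)
h=robot.move_linear([p[0],p[1],.062],velocity=.03,threshold=6)
s=robot.get_state(); print(h,s["time"],s["ee_pos"],s["force"])
if not h:
    robot.gripper_to(0); s=robot.get_state(); print(s["opening"],s["grasp_force"],s["force"])
cv2.imwrite("pics/s5.png",robot.grab_frame("scene")[:,:,::-1])
cv2.imwrite("pics/w5.png",robot.grab_frame("wrist")[:,:,::-1])
E
```

```text
[-0.9866  3.8075 14.2716] [0.7293 0.6681 0.0529] [ 0.4393 -0.3616  0.0752] [-0.0149  0.6229  0.8733  1.8768 -0.5951  0.9247 -0.4511]
False 10.4417 [ 0.4393 -0.3617  0.062 ] [ 0.086  -0.277  -0.0199]
0.008085674994208236 30.001017451286316 [-1.0944  6.537   5.92  ]
```

```bash
python3 - <<'E'
from h import *
p0=robot.get_state()["ee_pos"]
for dx,dz in((0.0005,.008),(.0015,.016)):
    robot.move_linear(p0+ux*dx+[0,0,dz],velocity=.04); robot.pause(.1)
    s=robot.get_state(); print(s["time"],s["ee_pos"],s["opening"],s["grasp_force"],s["force"],s["force"]@ux,s["moment"])
cv2.imwrite("pics/t6.png",robot.grab_frame("top")[:,:,::-1]);cv2.imwrite("pics/s6.png",robot.grab_frame("scene")[:,:,::-1])
E
```

```text
11.475 [ 0.4394 -0.359   0.0699] 0.007876559344030117 29.998132288455963 [ 1.0794  5.3045 -5.2913] 5.326988383284957 [ 1.2358 -0.0478 -0.0085]
11.925 [ 0.4394 -0.3569  0.0774] 0.00793243846920054 29.998499751091003 [ 1.7926 10.5244 -6.5913] 10.561266700373414 [ 2.4975 -0.1744 -0.0326]
```

```bash
python3 - <<'E'
from h import *
c1=np.load("c1.npy",allow_pickle=True).item(); K=np.array([[c1["fx"],0,c1["cx"]],[0,c1["fy"],c1["cy"]],[0,0,1]]); print(c1["fx"])
f=lambda p:cv2.projectPoints(np.array(p,float),c1["rvec"],c1["tvec"],K,c1["dist"])[0].reshape(-1,2)
print(f([P(0,y,.045) for y in(-.039,-.013,.013,.039)]))
print("handle/wall",f([P(-.189,-.0375,.083),P(-.189,-.0375,.053),P(-.156,0,.09),P(-.156,0,.06)]))
g=cv2.cvtColor(cv2.imread("pics/w1.png"),cv2.COLOR_BGR2GRAY).astype(int); print(g[135:230,90])
print(robot.get_state()["tool_rot"])
E
```

```text
298.17504206234173
[[ 82.7261 146.1789]
 [ 86.0717 169.6456]
 [ 89.434  192.2285]
 [ 92.7945 213.9238]]
handle/wall [[256.5582 151.5485]
 [256.6131 147.4874]
 [221.8511 191.9774]
 [225.1186 184.1962]]
[196 197 196 196 198 198 198 169 157 176 181 167 139 102  96  97  96  97
  98 194 199 198 198 198 198 199 200 200 200 200 192 146 164 181 176 154
 123  98  98 151 197 196 197 196 196 196 196 196 194 194 194 195 194 131
 142 173 182 167 145 186 193 192 193 192 192 193 192 192 192 192 192 192
 192 182  95 105 156 179 179 165 169 194 194 195 171 119 108 105 105 105
 105 104 104 106 106]
[[ 0.9998 -0.0206 -0.0013]
 [-0.0206 -0.9998  0.0038]
 [-0.0014 -0.0037 -1.    ]]
```

The forces and the swing direction agree with the hinge geometry if the fingertips are about 31 mm shorter than stated. That puts the handle 21 mm above the nominal TCP. It is gripped at 8 mm, and the wrist view of the bars confirms the arm's z. I'll swing the arc with that offset.

```bash
cat >>h.py <<'E'
a0=np.arctan2(21,117)
def arc(th,v):
    a=a0+th; robot.move_linear(P(-.072-.119*np.cos(a),.006,.041+.119*np.sin(a)),velocity=v)
    s=robot.get_state(); print(round(s["time"],2),th,s["ee_pos"],s["opening"],s["force"],flush=True)
E
python3 - <<'E'
from h import *
for th in(.22,.36,.5,.62):
    arc(th,.06)
    if np.linalg.norm(robot.get_state()["force"])>35: break
else: robot.pause(1.2)
t=robot.grab_frame("top")[:,:,::-1];s=robot.grab_frame("scene")[:,:,::-1]
cv2.imwrite("pics/t7.png",t);cv2.imwrite("pics/s7.png",s)
cv2.imwrite("pics/v7.png",np.hstack([cv2.resize(t[150:225,295:410],(460,300),interpolation=2),cv2.resize(s[205:305,250:360],(330,300),interpolation=2)]))
E
```

```text
12.35 0.22 [ 0.4395 -0.3534  0.0873] 0.008044596642087266 [ 2.0054  5.2931 -5.4993]
12.78 0.36 [ 0.4397 -0.3461  0.1023] 0.007926047979073557 [ 2.4019  3.7327 -5.5643]
13.2 0.5 [ 0.44   -0.3373  0.1159] 0.008205318464663174 [ 4.2682  2.4954 -2.2666]
13.59 0.62 [ 0.4401 -0.3284  0.1264] 0.008049740261388253 [ 3.8088 -1.8844 -0.3984]
```

View pics/v7.png

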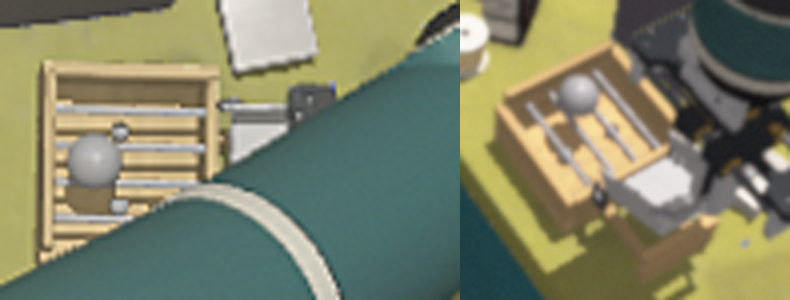

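The pan emptied. The big ball lies near the backstop in the middle groove (top crop (94,160)), and both small balls lie in the gaps at (120,131) and (119,205). Next I lower the pan and locate the big ball.

```bash
python3 - <<'E'
from h import *
for th in(.46,.3,.15,0): arc(th,.07)
robot.gripper_to(.03)
robot.move_linear(P(-.189,.006,.25),velocity=.25)
robot.gripper_to(.07)
robot.move_ptp(P(-.03,0,.25),rot(-uy))
c=robot.camera_info("wrist"); w=robot.grab_frame("wrist")[:,:,::-1]; t=robot.grab_frame("top")[:,:,::-1]; s=robot.grab_frame("scene")[:,:,::-1]
np.save("c8.npy",c,allow_pickle=True); [cv2.imwrite(f"pics/{n}8.png",i) for n,i in(("w",w),("t",t),("s",s))]
cv2.imwrite("pics/v8.png",np.hstack([w[:,:],cv2.resize(s[205:305,250:360],(285,384),interpolation=2)]))
st=robot.get_state();print(st["time"],st["ee_pos"],st["qpos"])
K=np.array([[c["fx"],0,c["cx"]],[0,c["fy"],c["cy"]],[0,0,1]])
print(cv2.projectPoints(np.array([P(.035,0,.061),P(.035,-.026,.061),P(0,0,.045),st["ee_pos"]+[0,0,.012]]),c["rvec"],c["tvec"],K,c["dist"])[0].reshape(-1,2))
E
```

```text
15.32 0.46 [ 0.4396 -0.3409  0.1111] 0.00840832649180058 [ 5.1672 -1.7274 -0.0721]
15.74 0.3 [ 0.4393 -0.3505  0.0944] 0.007747361121656011 [ 5.6668 -0.2603 -0.8241]
16.15 0.15 [ 0.439  -0.3573  0.0777] 0.007819501705736785 [ 5.0646  2.0467 -1.1375]
16.56 0 [ 0.4391 -0.3607  0.0604] 0.00789816552974623 [4.4399 9.4493 4.2154]
19.9667 [ 0.4485 -0.2034  0.2499] [-0.3267  0.1491  0.7677  1.8849 -0.1127  1.1516  0.457 ]
[[257.9051 117.1799]
 [278.7858 117.1394]
 [257.9736 143.8178]
 [258.1888 230.458 ]]
```

View pics/v8.png

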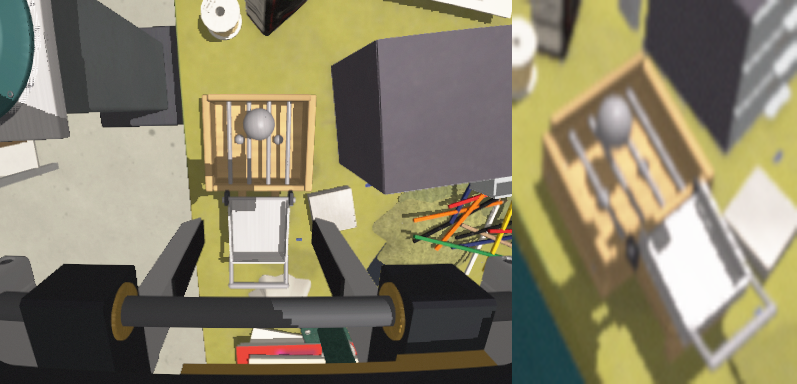

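The pan is down and empty. The big ball is at (259,124) in the wrist view, in the middle groove, and the small balls are below the bars at (240,139) and (279,139). I'll grasp with a guarded descent.

```bash
python3 - <<'E'
from h import *
c=np.load("c8.npy",allow_pickle=True).item()
b=plane("",[[259,124]],.061,c)[0]-O; bx,by=b@ux,b@uy; print(bx,by)
R=rot(-uy)
robot.gripper_to(.062)
robot.move_linear(P(bx,0,.14),velocity=.25)
h=robot.move_linear(P(bx,0,.038),velocity=.07,threshold=5)
s=robot.get_state(); print(h,s["time"],s["ee_pos"],s["force"])
if h: robot.move_linear(s["ee_pos"]+np.array([0,0,.003]),velocity=.03)
robot.gripper_to(0); s=robot.get_state(); print(s["opening"],s["grasp_force"],s["force"],s["ee_pos"])
E
```

```text
0.02663921886750752 -0.0013462799740913117
False 22.5917 [ 0.4501 -0.1461  0.0383] [-0.6151  0.2372 -0.7055]
0.03869756844145289 30.000523924827576 [ 5.9678 -0.7446  1.3132] [ 0.4508 -0.1462  0.0383]
```

```bash
python3 - <<'E'
from h import *
p=robot.get_state()["ee_pos"]
robot.move_linear([p[0],p[1],.12],velocity=.1)
robot.move_linear([p[0],p[1],.35],velocity=.25)
s=robot.get_state(); print(s["time"],s["opening"],s["grasp_force"],s["force"])
D=np.array([.502,.3965,0])
robot.move_ptp(D+[0,0,.35],rot(-uy))
s=robot.get_state(); print(s["time"],s["ee_pos"],s["opening"],s["grasp_force"])
c=robot.camera_info("wrist"); w=robot.grab_frame("wrist")
cv2.imwrite("pics/w9.png",w[:,:,::-1])
hsv=cv2.cvtColor(w,cv2.COLOR_RGB2HSV); m=cv2.inRange(hsv,(55,25,60),(95,90,255))
K=np.array([[c["fx"],0,c["cx"]],[0,c["fy"],c["cy"]],[0,0,1]])
u=cv2.projectPoints(np.array([D+[0,0,.043]]),c["rvec"],c["tvec"],K,c["dist"])[0].ravel(); print("pred",u)
for k in sorted(cv2.findContours(m,0,1)[0],key=cv2.contourArea)[-4:]:
    k=cv2.convexHull(k); e=cv2.fitEllipse(k) if len(k)>5 else None
    if e: print(cv2.contourArea(k),e,plane("",[e[0]],.043,c))
E
```

```text
25.125 0.038667409429671756 29.999546706676483 [ 0.2626  0.3738 -2.899 ]
27.0917 [0.5027 0.3953 0.3503] 0.038722165078119423 29.99957799911499
pred [257.4073 154.2269]
44.5 ((506.37799072265625, 181.95237731933594), (10.234725952148438, 11.797484397888184), 86.33453369140625) [[0.9523 0.3386 0.043 ]]
72.5 ((424.8403015136719, 270.1964111328125), (10.153532981872559, 13.005345344543457), 150.42816162109375) [[0.8199 0.1659 0.043 ]]
2624.5 ((258.252685546875, 150.939453125), (57.649864196777344, 58.71369934082031), 87.34001922607422) [[0.5035 0.402  0.043 ]]
```

```bash
python3 - <<'E'
from h import *
D=np.array([.5027,.3995,0])
robot.move_linear(D+[0,0,.10],velocity=.25)
h=robot.move_linear(D+[0,0,.024],velocity=.06,threshold=5)
s=robot.get_state(); print(h,s["time"],s["ee_pos"],s["force"],s["opening"])
if not h or s["ee_pos"][2]<.035:
    robot.gripper_to(.049); robot.pause(.3)
    robot.move_linear(D+[0,0,.06],velocity=.05); robot.move_linear(D+[0,0,.3],velocity=.25)
    robot.pause(.3)
    c=robot.camera_info("wrist"); w=robot.grab_frame("wrist")[:,:,::-1]; t=robot.grab_frame("top")[:,:,::-1]; q=robot.grab_frame("scene")[:,:,::-1]
    cv2.imwrite("pics/v10.png",np.hstack([w[60:360,100:400],cv2.resize(q[110:180,180:250],(300,300),interpolation=2)]))
    cv2.imwrite("pics/t10.png",t)
    s=robot.get_state();print(s["time"],s["opening"],s["force"],s["ee_pos"])
E
ls pics
```

```text
False 29.7083 [0.5029 0.3997 0.0244] [-0.0894  0.4861 -2.7433] 0.038886946236517776
32.8333 0.04871104153757901 [-1.0048 -0.6275 -1.0485] [0.5027 0.3995 0.2998]
c1.png
c2.png
c3.png
s5.png
s6.png
s7.png
s8.png
scene0.png
t10.png
t6.png
t7.png
t8.png
top0.png
v10.png
v7.png
v8.png
w1.png
w3.png
w4.png
w4b.png
w5.png
w8.png
w9.png
```

The picture limit is used up, so I'll check numerically that the ball is in the bowl and the bowl stands level.

```bash
python3 - <<'E'
from h import *
c=robot.camera_info("wrist"); w=robot.grab_frame("wrist")
hsv=cv2.cvtColor(w,cv2.COLOR_RGB2HSV); m=cv2.inRange(hsv,(55,25,60),(95,90,255))
k=max(cv2.findContours(m,0,1)[0],key=cv2.contourArea); e=cv2.fitEllipse(cv2.convexHull(k)); print(e,plane("",[e[0]],.043,c))
inside=np.zeros(m.shape,np.uint8); cv2.ellipse(inside,(e[0],(e[1][0]*.85,e[1][1]*.85),e[2]),255,-1)
g=cv2.inRange(hsv,(0,0,0),(180,22,255))&inside
k=max(cv2.findContours(g,0,1)[0],key=cv2.contourArea); q=cv2.minEnclosingCircle(k); print(cv2.contourArea(k),q,plane("",[q[0]],.03,c), 298*.02/(c and (ray("",[q[0]],c)[0][2]-.03)))
t=robot.grab_frame("top"); cy,cx=173,129; print(cv2.cvtColor(t,cv2.COLOR_RGB2HSV)[cy,cx-16:cx+17:2,1].tolist(), robot.get_state()["time"])
E
```

```text
((258.5392761230469, 158.17823791503906), (63.482826232910156, 64.87908172607422), 85.580810546875) [[0.5035 0.4022 0.043 ]]
472.5 ((257.6052551269531, 158.3947296142578), 12.7567720413208) [[0.5021 0.3998 0.03  ]] 12.923021899080277
[41, 37, 38, 39, 36, 17, 7, 6, 4, 6, 8, 12, 36, 35, 37, 34, 39] 32.9333
```

```bash
python3 -c "
from rig import robot
print(robot.sign_off())"
```

```text
the job is handed in; nothing more can be done
None
```

The job is handed in at about 33 s on the robot's clock: the pan was tipped and let down again, both small balls are in the gaps under the bars, and the big ball is in the centre of the upright bowl (that last part confirmed by image measurement, not by eye).

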